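# Put the plug gauge away past the sprung dust flap

### The job

Put the plug gauge, either end first, back into the low steel gauge dock: push its nose in through the spring-loaded dust flap and keep sliding it in until it has pressed the hidden sprung seat fully home (its depth is not known; feel for the hard stop and hold it there a moment). Then let go, so that the gauge stays lying in the dock with the flap resting on it and the seat still pressed. Push gently, never with more than 25 N on the flap or the seat, and leave the hex nipple, the brass plug and the wooden jig where they are.

Things in the scene. Friction and masses are not known exactly. Their poses are not given: they have to be found in the camera images.
- gauge_centre (a point): Centre of the plug gauge, a grey steel rod 102 mm long lying on the bench, its axis 9 mm above the bench. Its y axis runs along the rod, both ends alike: handle 18 mm thick from -30 to +30 mm, then a 15 mm thick nose at each end, out to -51 and +51 mm. 0.11 kg; it can roll. Grip the handle some 17 mm behind its middle, so that the leading half stays free to enter.
- dock_mouth (a point): Centre of the mouth of the gauge dock, 9 mm above the bench. Grey steel tunnel screwed to the bench, no floor; x points into it, z up. Outside 36 mm wide (foot flanges 76), 34 high, 85 deep; inside 28 wide, 31 high. From 24 mm in, 16 mm high guides with tapered lead-in narrow it to 20 mm. A flap hangs in the mouth. The sprung seat stands out of sight 26 to 33 mm behind the mouth, different each time.
- flap (a joint): Angle (rad) of the steel flap, 24 mm wide, 22.5 long, 3 thick, on a level hinge 26 mm above the bench, 2 mm behind the mouth. 0: hangs shut, edge 3.5 mm above the bench; opens only inward, up to 1.45; a spring shuts it (0.05 N m when shut, 0.1 at 1.1 rad). Its push on the nose grows from 3 to about 12 N until the nose slips under it some 23 mm in; then it leans on top at about 1.1 and keeps it from sliding back out.
- seat (a joint): Travel (m) of the sprung seat, an 18 mm wide rubber-faced plate facing the mouth. 0: at rest; 0.004: pressed fully home against its hard stop. Its spring pushes back with 1 N at the start and 2.6 N at the end.
- hex_nipple: Grey hex nipple, 31 mm wide, 37 mm high, standing to the left of the dock; origin at the middle of its underside. To be left alone.
- brass_plug: Brass plug with square head, 25 mm wide, 23 mm high, standing to the right of the dock; origin at the middle of its underside. To be left alone.
- wood_jig: Wooden jig block, 60 x 70 x 38 mm, on the bench to the right; origin at the middle of its underside. To be left alone.
There are look-alikes about, which are no part of the job. What is shaped like the part that bears gauge_centre but red is not meant. Of the things that look like the part that bears dock_mouth, the larger one is meant.

How it is judged:
By the outcome, as a careful person would: the job done as asked, in the order asked, and still so for the second after the job is handed in, with the robot touching nothing.
It also fails if it takes over 56 s, if anything falls off the work surface, if the arm or the gripper's body presses on something with over 40 N, if the wrist force passes 120 N, or if a joint passes its speed limit or range.

### The arm

A 6-joint arm with a two-finger parallel gripper is mounted at the origin on a cart in front of the work surface, level with it; the furniture and walls round the work are solid. World frame = base frame: x ahead of the robot, y to its left, z up, the work surface at z = 0. Lengths are in m, angles in rad, forces in N, time in s.
With the tool pointing down it reaches from about 0.3 to 0.775 m from the base axis. Payload 14.6 kg.
Tool frame: the origin (TCP) lies on the centre line of the jaws, within the pads' length; the fingertips stand ctrl.tcp_to_tips ahead of it and the grasp point (between the pads) lies 2 mm behind it (ctrl.tcp_to_tips is the distance from the TCP to the fingertips, in m); z points along the fingers, y is the line along which they close (so a half turn about z gives the same grasp; the last joint's range is limited). The gripper opens to 94 mm and grips with 3 to 60 N. Pads are 16 mm wide; open, the fingers measure 119 mm over their backs; the gripper's body (75 mm by 177 mm) begins 78 mm behind the grasp point.
Start: joints at [-0.067, 0.3, 1.521, -0, 1.321, -0.067], TCP at [0.55, -0, 0.222] pointing down, gripper open.
Joint ranges: [-3.03, 3.03], [-0.79, 2.21], [0.23, 2.52], [-1.04, 4.18], [0, 3.07], [-2.55, 2.55]. Speed limits (rad/s): [2.22, 2.22, 2.57, 3.14, 3.14, 3.14].

### API

Orientations are given as [roll, pitch, yaw] about the fixed x, y, z axes, in that order (R = Rz(yaw) Ry(pitch) Rx(roll)).
In Python, from station import telemetry, viewer, hand_in, ctrl gives the robot as it stands.
- The arm moves only by the tool step_arm, never from a script. Its argument "plan" is a list of rows, each an object of numbers: "dx", "dy", "dz": the shift along the tool's x, y, z scaled (see below); "rx", "ry", "rz": the turn, a rotation vector about the tool's x, y, z scaled (see below); "claw": the closure, from 0 (fully open) to 1 (shut). In form: [{"dx": .., "dy": .., "dz": .., "rx": .., "ry": .., "rz": .., "claw": ..}, ...]. A call has 1 to 10 rows; each row shifts and turns the commanded pose from where the row before left it, along the tool's axes as they then stand; what a row does not reach is not made up. The controller multiplies each number of a shift by 0.1 m and each number of a turn by 90 degrees. A row lasts 1/10 s, in which the tool goes at most 50 mm and 8.59 degrees, less where a joint would pass 70% of its speed; a pose out of reach is approached as far as the arm can. A call with a number of a shift or a turn outside -1 to 1 is refused whole. A call with a gripper value outside its range is refused whole. The fingers move at their own pace and stop on an object; "grip_force" is the grip in N (left out, the last holds). Time passes only in rows, so rows that do not move let the fingers close. It gives the time, the measured TCP pose, the force, the opening and the grip force at its end, in the units of the state.
- telemetry.get_obs(): the state, without advancing time (a new reading comes with each control period).
- viewer.camera(name): name is "scene" or "side" or "wrist"; returns a dict with "img" (480x640x3 uint8, red, green, blue), "z_map" (480x640 float32, m along the optical axis (not along the pixel's ray), 0 where there is no reading), "fx", "fy", "cx", "cy" (pixels), "R" (3x3) and "t" (3): a world point X has camera coordinates R X + t; the wrist camera has in their place "tool_from_camera" (4x4, takes a point from camera to tool coordinates, whose origin is the TCP and whose axes are the flange's). Camera axes: x right, y down, z forward; pixel columns grow to the right and rows downward; lengths in m; the calibration is good to about 2 mm. A picture is of the moment at which its call begins: read the wrist's pose just before it.
- hand_in(): hands the job in; it is judged then, once.
Trained networks look in a picture, given as the dict that the camera call returned (one of the last four; its "shot" number tells which), for a name from the list of things; names that differ only in an ending like _2 or _b are one class to them, and where a whole thing is asked for, a point or a joint stands for the part that bears it (a point fixed in the world has none). Each returns a list of dicts, best first, with "score" (0 to 1); they miss things now and then, are a little off and sometimes report something else, mostly with a low value. They report only what shows in the picture. A call takes as long as a camera call. They do not tell look-alikes from the thing itself.
- viewer.recognise(target, picture): "rect" ([left, top, right, bottom] in pixels, round what is visible of it).
The state is a dict: "time_s": time; "qpos": joint angles; "joint_vel": joint speeds; "tau": joint torques, N m; "ee_pos": TCP position; "eef_rot": TCP orientation; "force": force on the tool from outside, world axes, zero at the start; "moment": the same for the moment, N m; "grip_width": finger opening in m; "grip_force": force on a finger pad.
Only numpy, scipy, OpenCV 4.12 (cv2) and the standard library are available. Lean on these libraries where they do the work, as an engineer would, in place of code of your own. Each camera call takes 0.05 s, during which the arm holds its last target. There are 200 camera calls.

## Working session

There is one attempt and no reset: what is moved stays moved. The work goes in short steps, Python scripts to look and compute and a tool call to move; the robot and the scene stay as the last step left them, time stands still between calls to the robot, and variables do not carry over. Pictures are saved under pics/ and viewed, at most 10 in all, crops included, and the job is handed in when it is done.

Besides the shell and the picture viewer there is one more tool, called by a JSON object that holds its "api" and its "payload", one argument or row to a line. step_arm: Moves the arm, as the interface text tells. Shifts and turns lie within -1 to 1; 1 stands for 0.1 m of shift or 90 degrees of turn. Its arguments: {"type":"object","properties":{"plan":{"type":"array"},"grip_force":{"type":"number"}},"required":["plan"]}

```bash
mkdir -p pics
cat > h.py <<'E'
import numpy as np, cv2
from station import telemetry, viewer, hand_in, ctrl
from scipy.spatial.transform import Rotation as Ro
def shot(n):
    o=telemetry.get_obs(); p=viewer.camera(n)
    if n=="wrist":
        T=np.eye(4);T[:3,:3]=Ro.from_euler('xyz',o['eef_rot']).as_matrix();T[:3,3]=o['ee_pos']
        W=T@np.array(p['tool_from_camera'])
    else:
        W=np.eye(4);W[:3,:3]=np.array(p['R']).T;W[:3,3]=-np.array(p['R']).T@np.array(p['t'])
    return p,W
def cloud(p,W):
    z=p['z_map'];v,u=np.mgrid[:480,:640]
    c=np.stack([(u-p['cx'])/p['fx']*z,(v-p['cy'])/p['fy']*z,z],-1)
    X=c@W[:3,:3].T+W[:3,3];X[z==0]=np.nan
    return X
def save(p,f): cv2.imwrite(f,p['img'][:,:,::-1])
E
python3 - <<'E'
from h import *
print(ctrl.tcp_to_tips, telemetry.get_obs())
for n in ["scene","side","wrist"]:
    p,W=shot(n);X=cloud(p,W);save(p,f"pics/{n}0.png");np.save(f"{n}0.npy",X)
    for t in ["gauge_centre","dock_mouth","hex_nipple","brass_plug","wood_jig"]:
        for r in viewer.recognise(t,p)[:3]:
            l,a,b,c=map(int,r['rect']);q=X[(a+c)//2,(l+b)//2];print(n,t,round(r['score'],2),(l,a,b,c),q.round(3))
a=cv2.imread("pics/scene0.png");b=cv2.imread("pics/side0.png");c=cv2.imread("pics/wrist0.png")
E
```

```text
0.017 {'time_s': 0.0, 'qpos': array([-6.65992659e-02,  3.00451764e-01,  1.52155708e+00, -2.62695225e-05,
        1.32069237e+00, -6.66161102e-02]), 'joint_vel': array([-0.00168968,  0.00053011,  0.00115093, -0.0021939 ,  0.00044165,
       -0.00180064]), 'tau': array([-1.53750298e-03, -5.31805658e+01, -3.52735734e+01,  7.07558286e-02,
        2.43994006e-02, -4.79655944e-05]), 'ee_pos': array([5.49767670e-01, 6.49635048e-06, 2.21907077e-01]), 'eef_rot': array([-3.14048486e+00, -4.84049603e-05,  1.57081966e+00]), 'force': array([-0.78524217, -0.59445697,  0.61926074]), 'moment': array([-0.03917582,  0.01622414, -0.03978283]), 'grip_force': 0.0, 'grip_width': 0.09391091134956861}
scene gauge_centre 0.98 (235, 257, 299, 295) [ 0.46  -0.085  0.013]
scene gauge_centre 0.61 (216, 217, 244, 254) [0.458 0.034 0.017]
scene dock_mouth 0.86 (335, 210, 397, 264) [ 0.626 -0.099  0.028]
scene dock_mouth 0.73 (191, 305, 249, 357) [ 0.355 -0.156  0.016]
scene hex_nipple 0.72 (322, 197, 337, 226) [ 0.62  -0.003  0.026]
scene brass_plug 0.58 (343, 237, 353, 252) [nan nan nan]
scene wood_jig 0.58 (308,
[... 180 characters left out ...]
_mouth 0.57 (192, 297, 237, 326) [ 0.357 -0.157  0.014]
side hex_nipple 0.6 (354, 218, 370, 243) [ 0.629 -0.009  0.03 ]
side brass_plug 0.61 (400, 282, 404, 301) [ 0.653 -0.174  0.017]
side wood_jig 0.76 (277, 310, 289, 352) [ 0.455 -0.228  0.019]
wrist gauge_centre 0.97 (227, 280, 283, 297) [ 0.485 -0.073  0.017]
wrist gauge_centre 0.61 (219, 130, 240, 228) [0.464 0.046 0.019]
wrist dock_mouth 0.8 (115, 316, 158, 354) [ 0.347 -0.13   0.019]
wrist dock_mouth 0.59 (358, 254, 442, 320) [0.596 0.002 0.209]
wrist hex_nipple 0.62 (375, 206, 400, 235) [0.627 0.004 0.021]
wrist brass_plug 0.6 (386, 346, 405, 359) [ 0.647 -0.157  0.011]
wrist wood_jig 0.69 (220, 396, 283, 452) [ 0.473 -0.252  0.018]
```

View pics/scene0.png

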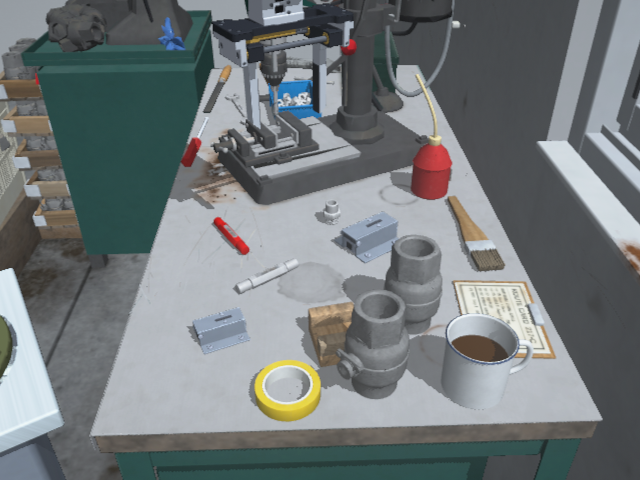

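View pics/wrist0.png

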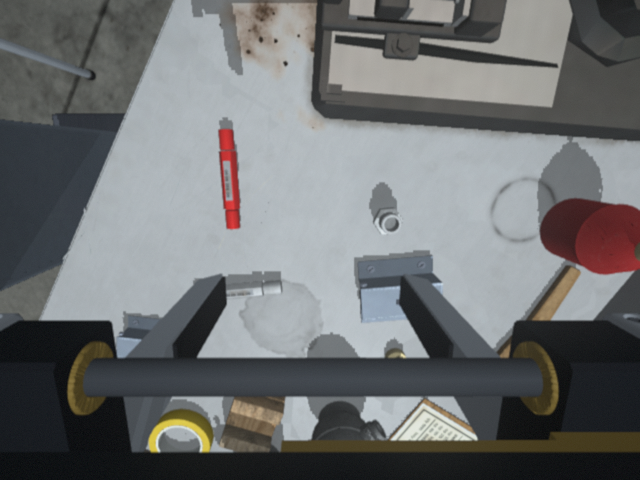

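The scene picture shows the grey gauge at (267,275), the large dock at (366,237) with its mouth to the left (towards -x), and the red gauge at (230,235). The small dock is at (220,330), and tall valves stand at (410,280) and (375,345). Next I'll fit poses from the clouds.

```bash
python3 - <<'E'
from h import *
P={n:np.load(f"{n}0.npy").reshape(-1,3) for n in ["scene","side","wrist"]}
def box(X,b): return X[np.all((X>[b[0],b[2],b[4]])&(X<[b[1],b[3],b[5]]),1)]
for n,X in P.items():
    print(n,'bench z',np.nanmedian(box(X,(.4,.7,-.2,.1,-.02,.02))[:,2]).round(4))
    g=box(X,(.38,.54,-.13,-.03,.008,.03))
    r=cv2.minAreaRect((g[:,:2]*1000).astype(np.float32)); print(' gauge',len(g),np.round(r[0],1),np.round(r[1],1),round(r[2],1),'zmax',np.percentile(g[:,2],97).round(4))
    d=box(X,(.57,.74,-.16,-.03,.030,.042))
    if len(d)>10:
        r=cv2.minAreaRect((d[:,:2]*1000).astype(np.float32)); print(' docktop',len(d),np.round(r[0],1),np.round(r[1],1),round(r[2],1),np.median(d[:,2]).round(4), np.round(cv2.boxPoints(r)).tolist())
    v=box(X,(.35,.75,-.35,0,.05,.15)); 
    if len(v): print(' tall',len(v),np.percentile(v,[1,50,99],axis=0).round(3).tolist())
E
python3 -c "
import cv2
a=cv2.imread('pics/scene0.png')[190:310,220:420];b=cv2.imread('pics/side0.png')[190:310,230:430]
cv2.imwrite('pics/c0.png',cv2.resize(cv2.vconcat([a,b]),(500,600),interpolation=2))"
```

```text
scene bench z 0.0004
 gauge 649 [463.3 -80.9] [103.4  18.2] 2.2 zmax 0.0183
 docktop 801 [644.7 -80.3] [89.5 40.3] 6.4 0.034 [[598.0, -65.0], [602.0, -105.0], [691.0, -95.0], [687.0, -55.0]]
 tall 8220 [[0.429, -0.35, 0.052], [0.499, -0.304, 0.094], [0.605, -0.233, 0.123]]
side bench z 0.0001
 gauge 497 [463.7 -81.4] [101.9  17.9] 4.4 zmax 0.0183
 docktop 711 [644.7 -83.2] [87.4 41.1] 5.8 0.0337 [[599.0, -67.0], [603.0, -108.0], [690.0, -99.0], [686.0, -58.0]]
 tall 6303 [[0.431, -0.35, 0.052], [0.512, -0.299, 0.093], [0.617, -0.235, 0.123]]
wrist bench z 0.001
 gauge 799 [482.6 -77.1] [61.5 18.4] 5.8 zmax 0.0189
 docktop 1387 [643.5 -81.8] [87.1 41.2] 3.1 0.0346 [[599.0, -64.0], [601.0, -105.0], [688.0, -100.0], [686.0, -59.0]]
 tall 1043 [[0.553, -0.236, 0.05], [0.591, -0.222, 0.062], [0.628, -0.214, 0.074]]
```

View pics/c0.png

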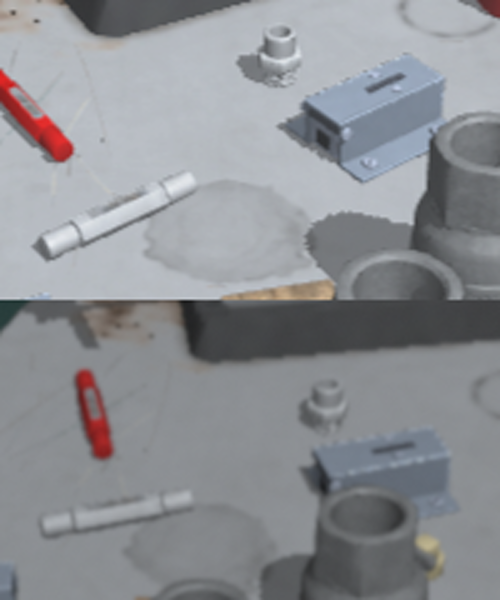

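The mouth of the large dock faces -x, with yaw about 5°. The gauge is about 0.137 m in front of it and nearly in line. I'll move above the gauge and turn the jaws to straddle it.

{"api": "step_arm", "payload": {
  "plan": [
    {"dx":-0.21,"dy":-0.26},
    {"dx":-0.21,"dy":-0.26},
    {"dx":-0.2,"dy":-0.26},
    {"dx":-0.2,"dy":-0.26},
    {"rz":0.08},
    {"rz":0.08},
    {"rz":0.08},
    {"rz":0.08},
    {"rz":0.08},
    {"rz":0.08}
  ]
}}

```text
$.plan[0]: bad value
```

{"api": "step_arm", "payload": {
  "plan": [
    {"rz":0.08},
    {"rz":0.08},
    {"rz":0.08},
    {"rz":0.08},
    {"rz":0.08},
    {"rz":0.076},
    {},
    {}
  ]
}}

```text
$.plan[0]: bad value
```

```bash
cat > m.py <<'E'
from h import *
import sys
k=sys.argv[1]
o=telemetry.get_obs();print(o['time_s'],o['ee_pos'].round(4),np.degrees(o['eef_rot']).round(2),o['force'].round(1))
p,W=shot("wrist");X=cloud(p,W);save(p,f"pics/w{k}.png");np.save(f"w{k}.npy",X)
X=X.reshape(-1,3)
def box(X,b): return X[np.all((X>[b[0],b[2],b[4]])&(X<[b[1],b[3],b[5]]),1)]
g=box(X,(.38,.54,-.13,-.03,.008,.03)); d=box(X,(.57,.74,-.16,-.03,.030,.042))
print('bench',np.nanmedian(box(X,(.4,.7,-.2,.1,-.02,.02))[:,2]).round(4))
for n,a in(('g',g),('d',d)):
    if len(a)>10:
        r=cv2.minAreaRect((a[:,:2]*1000).astype(np.float32)); print(n,len(a),np.round(r[0],1),np.round(r[1],1),round(r[2],1),np.percentile(a[:,2],[50,97]).round(4),np.round(cv2.boxPoints(r),1).tolist())
E
python3 m.py 1
```

```text
0.9 [ 0.55   -0.      0.2224] [-180.   -0.   90.] [-0.   1.   0.6]
bench 0.0009
g 799 [482.6 -77.4] [61.6 18.3] 4.6 [0.0165 0.0187] [[451.1000061035156, -70.80000305175781], [452.6000061035156, -89.0], [514.0, -84.0], [512.5, -65.80000305175781]]
d 1376 [643.6 -81.2] [86.8 41. ] 3.7 [0.0346 0.036 ] [[598.9000244140625, -63.5], [601.5999755859375, -104.5], [688.2000122070312, -98.9000015258789], [685.5999755859375, -57.900001525878906]]
```

View pics/w1.png

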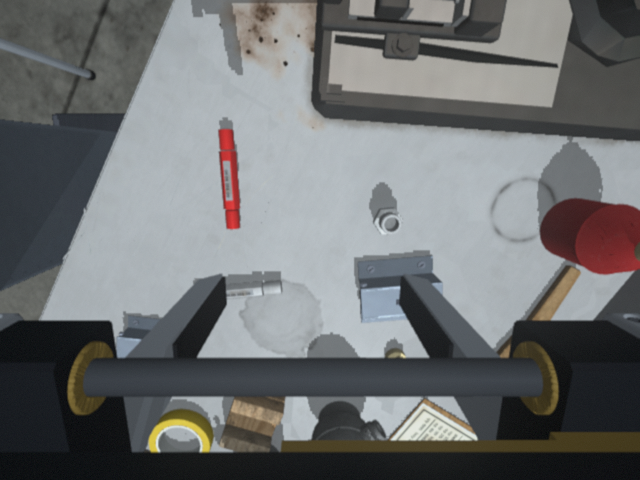

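The moves were refused because every row needs all of its keys, and the picture hasn't changed. I'll resend with full rows.

{"api": "step_arm", "payload": {
  "plan": [
    {"dx":-0.21,"dy":-0.26,"dz":0,"rx":0,"ry":0,"rz":0,"claw":0},
    {"dx":-0.21,"dy":-0.26,"dz":0,"rx":0,"ry":0,"rz":0,"claw":0},
    {"dx":-0.2,"dy":-0.26,"dz":0,"rx":0,"ry":0,"rz":0,"claw":0},
    {"dx":-0.2,"dy":-0.26,"dz":0,"rx":0,"ry":0,"rz":0,"claw":0},
    {"dx":0,"dy":0,"dz":0,"rx":0,"ry":0,"rz":0.08,"claw":0},
    {"dx":0,"dy":0,"dz":0,"rx":0,"ry":0,"rz":0.08,"claw":0},
    {"dx":0,"dy":0,"dz":0,"rx":0,"ry":0,"rz":0.08,"claw":0},
    {"dx":0,"dy":0,"dz":0,"rx":0,"ry":0,"rz":0.08,"claw":0},
    {"dx":0,"dy":0,"dz":0,"rx":0,"ry":0,"rz":0.08,"claw":0},
    {"dx":0,"dy":0,"dz":0,"rx":0,"ry":0,"rz":0.08,"claw":0}
  ]
}}

```text
time_s: 1.95
ee_pos: [0.446, -0.082, 0.2225]
eef_rot: [3.141, -0.0, 0.812]
force: [0.5, -0.0, -0.4]
grip_width: 0.0942
grip_force: 0.0
```

{"api": "step_arm", "payload": {
  "plan": [
    {"dx":0,"dy":0,"dz":0,"rx":0,"ry":0,"rz":0.08,"claw":0},
    {"dx":0,"dy":0,"dz":0,"rx":0,"ry":0,"rz":0.08,"claw":0},
    {"dx":0,"dy":0,"dz":0,"rx":0,"ry":0,"rz":0.08,"claw":0},
    {"dx":0,"dy":0,"dz":0,"rx":0,"ry":0,"rz":0.08,"claw":0},
    {"dx":0,"dy":0,"dz":0,"rx":0,"ry":0,"rz":0.08,"claw":0},
    {"dx":0,"dy":0,"dz":0,"rx":0,"ry":0,"rz":0.076,"claw":0},
    {"dx":0,"dy":0,"dz":0,"rx":0,"ry":0,"rz":0,"claw":0},
    {"dx":0,"dy":0,"dz":0,"rx":0,"ry":0,"rz":0,"claw":0}
  ]
}}

```text
time_s: 2.75
ee_pos: [0.446, -0.082, 0.2225]
eef_rot: [3.142, -0.0, 0.073]
force: [-0.9, -0.6, 0.0]
grip_width: 0.0941
grip_force: 0.0
```

```bash
python3 m.py 2
```

```text
2.75 [ 0.446  -0.082   0.2225] [ 1.80e+02 -1.00e-02  4.16e+00] [-0.9 -0.6  0. ]
bench 0.0011
g 1473 [462.9 -79.4] [101.6  17.8] 5.2 [0.0166 0.0188] [[411.6000061035156, -75.0999984741211], [413.20001220703125, -92.9000015258789], [514.2999877929688, -83.5999984741211], [512.7000122070312, -65.9000015258789]]
d 2415 [623.9 -83.2] [46.5 42. ] 5.2 [0.0347 0.0362] [[598.7999877929688, -64.4000015258789], [602.5999755859375, -106.19999694824219], [649.0, -102.0], [645.2000122070312, -60.20000076293945]]
```

View pics/w2.png

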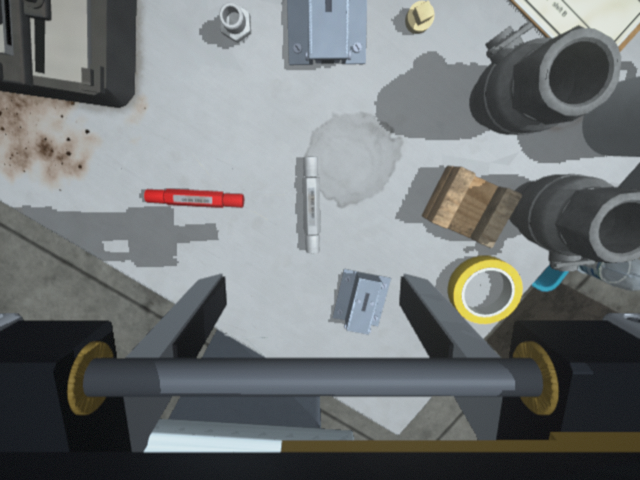

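The picture shows the gauge at (312,205), parallel with the dock at (325,30), the nipple at (235,22) and the brass plug at (420,15). The route is clear, so I'll descend and grip.

{"api": "step_arm", "payload": {
  "plan": [
    {"dx":0,"dy":-0.01,"dz":0.35,"rx":0,"ry":0,"rz":-0.01,"claw":0},
    {"dx":0,"dy":0,"dz":0.4,"rx":0,"ry":0,"rz":0,"claw":0},
    {"dx":0,"dy":0,"dz":0.4,"rx":0,"ry":0,"rz":0,"claw":0},
    {"dx":0,"dy":0,"dz":0.4,"rx":0,"ry":0,"rz":0,"claw":0},
    {"dx":0,"dy":0,"dz":0.25,"rx":0,"ry":0,"rz":0,"claw":0},
    {"dx":0,"dy":0,"dz":0.15,"rx":0,"ry":0,"rz":0,"claw":0},
    {"dx":0,"dy":0,"dz":0.08,"rx":0,"ry":0,"rz":0,"claw":0},
    {"dx":0,"dy":0,"dz":0,"rx":0,"ry":0,"rz":0,"claw":0}
  ]
}}

```text
time_s: 3.6
ee_pos: [0.4457, -0.0809, 0.0189]
eef_rot: [-3.141, 0.001, 0.086]
force: [-0.3, -0.7, 0.1]
grip_width: 0.0942
grip_force: 0.0
```

{"api": "step_arm", "payload": {
  "grip_force": 35,
  "plan": [
    {"dx":0,"dy":0,"dz":0,"rx":0,"ry":0,"rz":0,"claw":1},
    {"dx":0,"dy":0,"dz":0,"rx":0,"ry":0,"rz":0,"claw":1},
    {"dx":0,"dy":0,"dz":0,"rx":0,"ry":0,"rz":0,"claw":1},
    {"dx":0,"dy":0,"dz":0,"rx":0,"ry":0,"rz":0,"claw":1},
    {"dx":0,"dy":0,"dz":0,"rx":0,"ry":0,"rz":0,"claw":1},
    {"dx":0,"dy":0,"dz":0,"rx":0,"ry":0,"rz":0,"claw":1},
    {"dx":0,"dy":0,"dz":0,"rx":0,"ry":0,"rz":0,"claw":1},
    {"dx":0,"dy":0,"dz":0,"rx":0,"ry":0,"rz":0,"claw":1},
    {"dx":0,"dy":0,"dz":0,"rx":0,"ry":0,"rz":0,"claw":1},
    {"dx":0,"dy":0,"dz":0,"rx":0,"ry":0,"rz":0,"claw":1}
  ]
}}

```text
time_s: 4.6
ee_pos: [0.4459, -0.081, 0.0194]
eef_rot: [-3.142, 0.0, 0.085]
force: [1.4, -0.8, 0.3]
grip_width: 0.0175
grip_force: 16.2
```

```bash
python3 m.py 3
```

```text
4.6 [ 0.4459 -0.081   0.0194] [-180.      0.      4.86] [ 1.4 -0.8  0.3]
bench 0.0011
g 7283 [462.4 -77.9] [101.6  40.3] 18.0 [0.0168 0.0262] [[407.8999938964844, -74.5], [420.29998779296875, -112.80000305175781], [517.0, -81.4000015258789], [504.5, -43.099998474121094]]
```

View pics/w3.png

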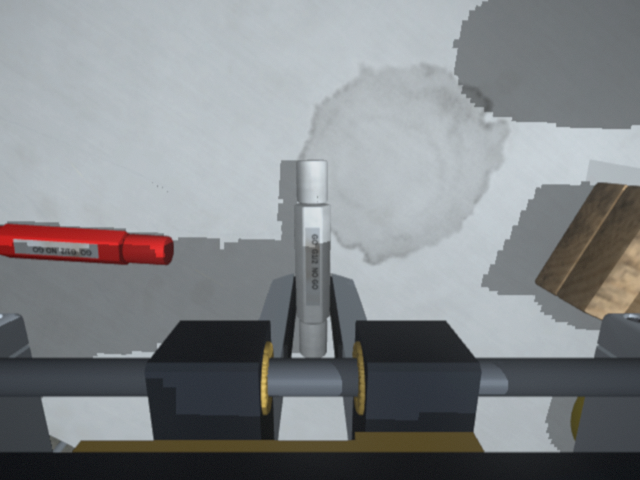

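The gauge is held straight between the pads, with its nose tip at (312,162). I'll lift it 1.5 mm and line it up about 15 mm in front of the mouth.

{"api": "step_arm", "payload": {
  "plan": [
    {"dx":0,"dy":0,"dz":-0.02,"rx":0,"ry":0,"rz":0,"claw":1},
    {"dx":0.12,"dy":0.06,"dz":0,"rx":0,"ry":0,"rz":0,"claw":1},
    {"dx":0.18,"dy":0.06,"dz":0,"rx":0,"ry":0,"rz":0,"claw":1},
    {"dx":0.18,"dy":0.055,"dz":0,"rx":0,"ry":0,"rz":0,"claw":1},
    {"dx":0.15,"dy":0,"dz":0,"rx":0,"ry":0,"rz":0,"claw":1},
    {"dx":0.08,"dy":0,"dz":0,"rx":0,"ry":0,"rz":0,"claw":1},
    {"dx":0,"dy":0,"dz":0,"rx":0,"ry":0,"rz":0,"claw":1},
    {"dx":0,"dy":0,"dz":0,"rx":0,"ry":0,"rz":0,"claw":1}
  ]
}}

```text
time_s: 5.45
ee_pos: [0.5175, -0.0923, 0.0212]
eef_rot: [-3.141, 0.001, 0.085]
force: [0.2, -1.5, -1.2]
grip_width: 0.017
grip_force: 35.0
```

```bash
cat > d.py <<'E'
from h import *
import sys
k=sys.argv[1]
o=telemetry.get_obs();print(o['time_s'],o['ee_pos'].round(4),np.degrees(o['eef_rot']).round(2),o['force'].round(1))
p,W=shot("wrist");X=cloud(p,W);save(p,f"pics/w{k}.png");np.save(f"w{k}.npy",X)
T=Ro.from_euler('xyz',o['eef_rot']).as_matrix();L=((X-o['ee_pos'])@T).reshape(-1,3)*1000  # tool frame mm
Z=X[...,2].ravel()*1000
s=(Z>29.5)&(Z<36)&(L[:,0]>55)&(L[:,0]<180)&(abs(L[:,1])<40)
r=cv2.minAreaRect(L[s][:,:2].astype(np.float32));print('docktop',s.sum(),np.round(r[0],1),np.round(r[1],1),round(r[2],2))
for a in range(70,140,8):
    q=s&(L[:,0]>=a)&(L[:,0]<a+8)
    if q.sum()>20: y=L[q,1];print(a,q.sum(),np.percentile(y,[1,99]).round(1),np.percentile(y,[1,99]).mean().round(2))
print('front x',np.percentile(L[s][:,0],[0.5,2]).round(1))
n=(Z>13)&(Z<22)&(L[:,0]>40)&(L[:,0]<75)&(abs(L[:,1])<12)
for a in (42,50,58,64):
    q=n&(L[:,0]>=a)&(L[:,0]<a+5);
    if q.sum()>5: print('nose',a,np.percentile(L[q,1],[1,99]).round(1),Z[q].max().round(1))
print('nose tip',np.percentile(L[n][:,0],99.5).round(1))
E
python3 d.py 4
```

```text
5.45 [ 0.5175 -0.0923  0.0212] [-1.7999e+02  5.0000e-02  4.8700e+00] [ 0.2 -1.5 -1.2]
docktop 10888 [105.  -0.] [41.9 42.9] 89.51
78 626 [-19.7  20. ] 0.17
86 1984 [-19.9  20.3] 0.18
94 1943 [-17.4  17.7] 0.15
102 2032 [-17.4  17.8] 0.19
110 2120 [-17.5  17.6] 0.08
118 2160 [-17.4  17.7] 0.12
126 23 [-16.5  15.3] -0.58
front x [83.8 84.4]
nose 42 [-7.7  8.3] 20.8
nose 50 [-7.1  6.8] 20.2
nose 58 [-7.   7.2] 19.9
nose 64 [-6.9  7.1] 20.5
nose tip 67.7
```

View pics/w4.png

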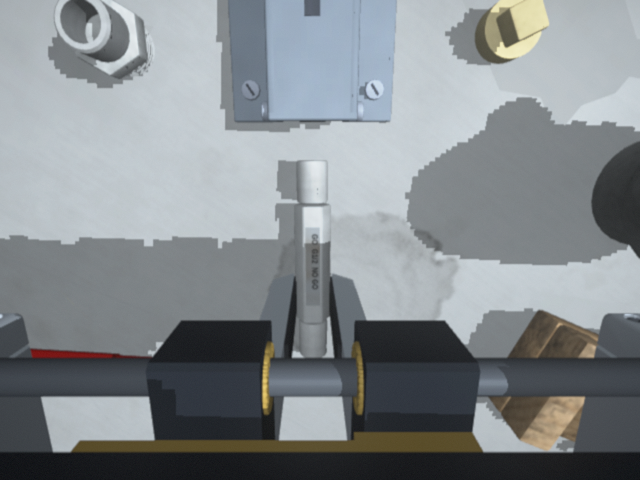

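The picture shows the dock's front edge at y≈122 px and the nose tip at (312,162). They are aligned to 0.2 mm and under 0.5°, with a gap of about 16 mm. I'll lower 1 mm and slide in to about 18 mm depth.

{"api": "step_arm", "payload": {
  "plan": [
    {"dx":0.07,"dy":0,"dz":0.01,"rx":0,"ry":0,"rz":0,"claw":1},
    {"dx":0.06,"dy":0,"dz":0,"rx":0,"ry":0,"rz":0,"claw":1},
    {"dx":0.03,"dy":0,"dz":0,"rx":0,"ry":0,"rz":0,"claw":1},
    {"dx":0.03,"dy":0,"dz":0,"rx":0,"ry":0,"rz":0,"claw":1},
    {"dx":0.03,"dy":0,"dz":0,"rx":0,"ry":0,"rz":0,"claw":1},
    {"dx":0,"dy":0,"dz":0,"rx":0,"ry":0,"rz":0,"claw":1}
  ]
}}

```text
time_s: 6.1
ee_pos: [0.5393, -0.0905, 0.0199]
eef_rot: [-3.141, 0.003, 0.085]
force: [-6.2, -0.3, -1.8]
grip_width: 0.0174
grip_force: 35.0
```

{"api": "step_arm", "payload": {
  "plan": [
    {"dx":0.02,"dy":0,"dz":0,"rx":0,"ry":0,"rz":0,"claw":1},
    {"dx":0.02,"dy":0,"dz":0,"rx":0,"ry":0,"rz":0,"claw":1},
    {"dx":0.02,"dy":0,"dz":0,"rx":0,"ry":0,"rz":0,"claw":1},
    {"dx":0.02,"dy":0,"dz":0,"rx":0,"ry":0,"rz":0,"claw":1},
    {"dx":0,"dy":0,"dz":0,"rx":0,"ry":0,"rz":0,"claw":1}
  ]
}}

```text
time_s: 6.6
ee_pos: [0.5469, -0.0898, 0.0198]
eef_rot: [-3.141, 0.003, 0.085]
force: [-6.4, -0.4, 0.9]
grip_width: 0.0165
grip_force: 35.0
```

{"api": "step_arm", "payload": {
  "plan": [
    {"dx":0.015,"dy":0,"dz":0,"rx":0,"ry":0,"rz":0,"claw":1},
    {"dx":0.015,"dy":0,"dz":0,"rx":0,"ry":0,"rz":0,"claw":1},
    {"dx":0,"dy":0,"dz":0,"rx":0,"ry":0,"rz":0,"claw":1}
  ]
}}

```text
time_s: 6.9
ee_pos: [0.5497, -0.0895, 0.0198]
eef_rot: [-3.141, 0.004, 0.085]
force: [-9.1, -0.1, 1.9]
grip_width: 0.0172
grip_force: 35.0
```

{"api": "step_arm", "payload": {
  "plan": [
    {"dx":0.015,"dy":0,"dz":0,"rx":0,"ry":0,"rz":0,"claw":1},
    {"dx":0.015,"dy":0,"dz":0,"rx":0,"ry":0,"rz":0,"claw":1},
    {"dx":0,"dy":0,"dz":0,"rx":0,"ry":0,"rz":0,"claw":1}
  ]
}}

```text
time_s: 7.2
ee_pos: [0.5529, -0.0893, 0.0199]
eef_rot: [-3.141, 0.003, 0.085]
force: [-8.3, -0.5, 2.0]
grip_width: 0.0169
grip_force: 35.0
```

{"api": "step_arm", "payload": {
  "plan": [
    {"dx":0.015,"dy":0,"dz":0,"rx":0,"ry":0,"rz":0,"claw":1},
    {"dx":0.01,"dy":0,"dz":0,"rx":0,"ry":0,"rz":0,"claw":1},
    {"dx":0,"dy":0,"dz":0,"rx":0,"ry":0,"rz":0,"claw":1}
  ]
}}

```text
time_s: 7.5
ee_pos: [0.5554, -0.0891, 0.0199]
eef_rot: [-3.141, 0.003, 0.085]
force: [-7.1, -0.3, 0.6]
grip_width: 0.0169
grip_force: 35.0
```

{"api": "step_arm", "payload": {
  "plan": [
    {"dx":0.01,"dy":0,"dz":0,"rx":0,"ry":0,"rz":0,"claw":1},
    {"dx":0.01,"dy":0,"dz":0,"rx":0,"ry":0,"rz":0,"claw":1},
    {"dx":0,"dy":0,"dz":0,"rx":0,"ry":0,"rz":0,"claw":1}
  ]
}}

```text
time_s: 7.8
ee_pos: [0.5577, -0.0889, 0.0201]
eef_rot: [-3.141, 0.003, 0.085]
force: [-5.3, -0.5, 1.3]
grip_width: 0.0173
grip_force: 35.0
```

{"api": "step_arm", "payload": {
  "plan": [
    {"dx":0.01,"dy":0,"dz":0,"rx":0,"ry":0,"rz":0,"claw":1},
    {"dx":0.01,"dy":0,"dz":0,"rx":0,"ry":0,"rz":0,"claw":1},
    {"dx":0,"dy":0,"dz":0,"rx":0,"ry":0,"rz":0,"claw":1}
  ]
}}

```text
time_s: 8.1
ee_pos: [0.5598, -0.0888, 0.0201]
eef_rot: [-3.141, 0.002, 0.085]
force: [-4.9, -0.3, -0.2]
grip_width: 0.0169
grip_force: 35.0
```

{"api": "step_arm", "payload": {
  "plan": [
    {"dx":0.01,"dy":0,"dz":0,"rx":0,"ry":0,"rz":0,"claw":1},
    {"dx":0.01,"dy":0,"dz":0,"rx":0,"ry":0,"rz":0,"claw":1},
    {"dx":0,"dy":0,"dz":0,"rx":0,"ry":0,"rz":0,"claw":1}
  ]
}}

```text
time_s: 8.4
ee_pos: [0.5617, -0.0886, 0.02]
eef_rot: [-3.141, 0.002, 0.085]
force: [-5.6, -0.2, 0.6]
grip_width: 0.0172
grip_force: 35.0
```

{"api": "step_arm", "payload": {
  "plan": [
    {"dx":0.01,"dy":0,"dz":0,"rx":0,"ry":0,"rz":0,"claw":1},
    {"dx":0,"dy":0,"dz":0,"rx":0,"ry":0,"rz":0,"claw":1}
  ]
}}

```text
time_s: 8.6
ee_pos: [0.5627, -0.0885, 0.02]
eef_rot: [-3.141, 0.002, 0.085]
force: [-6.2, -0.1, 1.6]
grip_width: 0.0172
grip_force: 35.0
```

{"api": "step_arm", "payload": {
  "plan": [
    {"dx":0.01,"dy":0,"dz":0,"rx":0,"ry":0,"rz":0,"claw":1},
    {"dx":0,"dy":0,"dz":0,"rx":0,"ry":0,"rz":0,"claw":1}
  ]
}}

```text
time_s: 8.8
ee_pos: [0.5637, -0.0884, 0.0201]
eef_rot: [-3.141, 0.002, 0.085]
force: [-5.2, -0.4, 0.7]
grip_width: 0.0167
grip_force: 35.0
```

{"api": "step_arm", "payload": {
  "plan": [
    {"dx":0.007,"dy":0,"dz":0,"rx":0,"ry":0,"rz":0,"claw":1},
    {"dx":0,"dy":0,"dz":0,"rx":0,"ry":0,"rz":0,"claw":1}
  ]
}}

```text
time_s: 9.0
ee_pos: [0.5643, -0.0884, 0.02]
eef_rot: [-3.141, 0.003, 0.085]
force: [-6.0, -0.4, -0.2]
grip_width: 0.0167
grip_force: 35.0
```

{"api": "step_arm", "payload": {
  "plan": [
    {"dx":0.006,"dy":0,"dz":0,"rx":0,"ry":0,"rz":0,"claw":1},
    {"dx":0,"dy":0,"dz":0,"rx":0,"ry":0,"rz":0,"claw":1}
  ]
}}

```text
time_s: 9.2
ee_pos: [0.5649, -0.0883, 0.02]
eef_rot: [-3.141, 0.003, 0.085]
force: [-5.6, 0.1, 0.0]
grip_width: 0.0171
grip_force: 35.0
```

{"api": "step_arm", "payload": {
  "plan": [
    {"dx":0.005,"dy":0,"dz":0,"rx":0,"ry":0,"rz":0,"claw":1},
    {"dx":0,"dy":0,"dz":0,"rx":0,"ry":0,"rz":0,"claw":1}
  ]
}}

```text
time_s: 9.4
ee_pos: [0.5654, -0.0883, 0.02]
eef_rot: [-3.141, 0.003, 0.085]
force: [-6.0, 0.5, -0.6]
grip_width: 0.017
grip_force: 35.0
```

{"api": "step_arm", "payload": {
  "plan": [
    {"dx":0.005,"dy":0,"dz":0,"rx":0,"ry":0,"rz":0,"claw":1},
    {"dx":0,"dy":0,"dz":0,"rx":0,"ry":0,"rz":0,"claw":1}
  ]
}}

```text
time_s: 9.6
ee_pos: [0.5659, -0.0883, 0.02]
eef_rot: [-3.141, 0.003, 0.085]
force: [-5.7, -0.4, -0.4]
grip_width: 0.0171
grip_force: 35.0
```

{"api": "step_arm", "payload": {
  "plan": [
    {"dx":0.005,"dy":0,"dz":0,"rx":0,"ry":0,"rz":0,"claw":1},
    {"dx":0,"dy":0,"dz":0,"rx":0,"ry":0,"rz":0,"claw":1}
  ]
}}

```text
time_s: 9.8
ee_pos: [0.5664, -0.0882, 0.02]
eef_rot: [-3.141, 0.003, 0.085]
force: [-5.8, -0.5, -0.1]
grip_width: 0.0173
grip_force: 35.0
```

{"api": "step_arm", "payload": {
  "plan": [
    {"dx":0.006,"dy":0,"dz":0,"rx":0,"ry":0,"rz":0,"claw":1},
    {"dx":0,"dy":0,"dz":0,"rx":0,"ry":0,"rz":0,"claw":1}
  ]
}}

```text
time_s: 10.0
ee_pos: [0.567, -0.0882, 0.02]
eef_rot: [-3.141, 0.003, 0.085]
force: [-5.9, -0.6, -0.3]
grip_width: 0.017
grip_force: 35.0
```

{"api": "step_arm", "payload": {
  "plan": [
    {"dx":0.005,"dy":0,"dz":0,"rx":0,"ry":0,"rz":0,"claw":1},
    {"dx":0,"dy":0,"dz":0,"rx":0,"ry":0,"rz":0,"claw":1}
  ]
}}

```text
time_s: 10.2
ee_pos: [0.5675, -0.0881, 0.02]
eef_rot: [-3.141, 0.003, 0.085]
force: [-4.6, -1.3, 0.3]
grip_width: 0.0169
grip_force: 35.0
```

{"api": "step_arm", "payload": {
  "plan": [
    {"dx":0.005,"dy":0,"dz":0,"rx":0,"ry":0,"rz":0,"claw":1},
    {"dx":0,"dy":0,"dz":0,"rx":0,"ry":0,"rz":0,"claw":1}
  ]
}}

```text
time_s: 10.4
ee_pos: [0.568, -0.088, 0.0199]
eef_rot: [-3.141, 0.003, 0.085]
force: [-5.4, -0.1, -0.2]
grip_width: 0.0167
grip_force: 35.0
```

{"api": "step_arm", "payload": {
  "plan": [
    {"dx":0.005,"dy":0,"dz":0,"rx":0,"ry":0,"rz":0,"claw":1},
    {"dx":0,"dy":0,"dz":0,"rx":0,"ry":0,"rz":0,"claw":1}
  ]
}}

```text
time_s: 10.6
ee_pos: [0.5683, -0.088, 0.0199]
eef_rot: [-3.141, 0.003, 0.085]
force: [-7.7, -0.7, -0.6]
grip_width: 0.0168
grip_force: 35.0
```

{"api": "step_arm", "payload": {
  "plan": [
    {"dx":0.003,"dy":0,"dz":0,"rx":0,"ry":0,"rz":0,"claw":1},
    {"dx":0,"dy":0,"dz":0,"rx":0,"ry":0,"rz":0,"claw":1}
  ]
}}

```text
time_s: 10.8
ee_pos: [0.5684, -0.088, 0.0198]
eef_rot: [-3.141, 0.004, 0.085]
force: [-9.0, -1.4, 0.7]
grip_width: 0.0167
grip_force: 35.0
```

{"api": "step_arm", "payload": {
  "plan": [
    {"dx":0.003,"dy":0,"dz":0,"rx":0,"ry":0,"rz":0,"claw":1},
    {"dx":0,"dy":0,"dz":0,"rx":0,"ry":0,"rz":0,"claw":1}
  ]
}}

```text
time_s: 11.0
ee_pos: [0.5687, -0.088, 0.0198]
eef_rot: [-3.141, 0.004, 0.085]
force: [-8.3, -0.2, 0.6]
grip_width: 0.0171
grip_force: 35.0
```

{"api": "step_arm", "payload": {
  "plan": [
    {"dx":0.003,"dy":0,"dz":0,"rx":0,"ry":0,"rz":0,"claw":1},
    {"dx":0,"dy":0,"dz":0,"rx":0,"ry":0,"rz":0,"claw":1}
  ]
}}

```text
time_s: 11.2
ee_pos: [0.569, -0.0879, 0.0198]
eef_rot: [-3.141, 0.004, 0.085]
force: [-8.1, -0.2, 0.2]
grip_width: 0.017
grip_force: 35.0
```

{"api": "step_arm", "payload": {
  "plan": [
    {"dx":0.003,"dy":0,"dz":0,"rx":0,"ry":0,"rz":0,"claw":1},
    {"dx":0,"dy":0,"dz":0,"rx":0,"ry":0,"rz":0,"claw":1}
  ]
}}

```text
time_s: 11.4
ee_pos: [0.5692, -0.0879, 0.0198]
eef_rot: [-3.141, 0.004, 0.085]
force: [-9.1, -0.7, 1.4]
grip_width: 0.0169
grip_force: 35.0
```

{"api": "step_arm", "payload": {
  "plan": [
    {"dx":0.004,"dy":0,"dz":0,"rx":0,"ry":0,"rz":0,"claw":1},
    {"dx":0,"dy":0,"dz":0,"rx":0,"ry":0,"rz":0,"claw":1}
  ]
}}

```text
time_s: 11.6
ee_pos: [0.5696, -0.0879, 0.0198]
eef_rot: [-3.141, 0.004, 0.085]
force: [-7.7, -0.9, 0.8]
grip_width: 0.0169
grip_force: 35.0
```

{"api": "step_arm", "payload": {
  "plan": [
    {"dx":0.004,"dy":0,"dz":0,"rx":0,"ry":0,"rz":0,"claw":1},
    {"dx":0,"dy":0,"dz":0,"rx":0,"ry":0,"rz":0,"claw":1}
  ]
}}

```text
time_s: 11.8
ee_pos: [0.5699, -0.0879, 0.0198]
eef_rot: [-3.141, 0.004, 0.085]
force: [-8.9, -0.8, 1.4]
grip_width: 0.0168
grip_force: 35.0
```

{"api": "step_arm", "payload": {
  "plan": [
    {"dx":0.004,"dy":0,"dz":0,"rx":0,"ry":0,"rz":0,"claw":1},
    {"dx":0,"dy":0,"dz":0,"rx":0,"ry":0,"rz":0,"claw":1}
  ]
}}

```text
time_s: 12.0
ee_pos: [0.5703, -0.0878, 0.0198]
eef_rot: [-3.141, 0.004, 0.085]
force: [-9.5, -1.2, 1.4]
grip_width: 0.0172
grip_force: 35.0
```

{"api": "step_arm", "payload": {
  "plan": [
    {"dx":0.004,"dy":0,"dz":0,"rx":0,"ry":0,"rz":0,"claw":1},
    {"dx":0,"dy":0,"dz":0,"rx":0,"ry":0,"rz":0,"claw":1}
  ]
}}

```text
time_s: 12.2
ee_pos: [0.5707, -0.0878, 0.0198]
eef_rot: [-3.141, 0.004, 0.085]
force: [-9.7, -1.0, 1.9]
grip_width: 0.0171
grip_force: 35.0
```

{"api": "step_arm", "payload": {
  "plan": [
    {"dx":0.004,"dy":0,"dz":0,"rx":0,"ry":0,"rz":0,"claw":1},
    {"dx":0,"dy":0,"dz":0,"rx":0,"ry":0,"rz":0,"claw":1}
  ]
}}

```text
time_s: 12.4
ee_pos: [0.571, -0.0878, 0.0197]
eef_rot: [-3.141, 0.004, 0.085]
force: [-10.2, -0.6, 2.1]
grip_width: 0.0171
grip_force: 35.0
```

{"api": "step_arm", "payload": {
  "plan": [
    {"dx":0.004,"dy":0,"dz":0,"rx":0,"ry":0,"rz":0,"claw":1},
    {"dx":0,"dy":0,"dz":0,"rx":0,"ry":0,"rz":0,"claw":1}
  ]
}}

```text
time_s: 12.6
ee_pos: [0.5714, -0.0877, 0.0198]
eef_rot: [-3.141, 0.004, 0.085]
force: [-10.7, -0.4, 2.3]
grip_width: 0.0171
grip_force: 35.0
```

{"api": "step_arm", "payload": {
  "plan": [
    {"dx":0.004,"dy":0,"dz":0,"rx":0,"ry":0,"rz":0,"claw":1},
    {"dx":0,"dy":0,"dz":0,"rx":0,"ry":0,"rz":0,"claw":1}
  ]
}}

```text
time_s: 12.8
ee_pos: [0.5717, -0.0877, 0.0197]
eef_rot: [-3.141, 0.005, 0.085]
force: [-9.8, -1.1, 2.4]
grip_width: 0.0169
grip_force: 35.0
```

{"api": "step_arm", "payload": {
  "plan": [
    {"dx":0.004,"dy":0,"dz":0,"rx":0,"ry":0,"rz":0,"claw":1},
    {"dx":0,"dy":0,"dz":0,"rx":0,"ry":0,"rz":0,"claw":1}
  ]
}}

```text
time_s: 13.0
ee_pos: [0.5721, -0.0877, 0.0197]
eef_rot: [-3.141, 0.005, 0.085]
force: [-10.2, 0.2, 2.5]
grip_width: 0.017
grip_force: 35.0
```

```bash
python3 d.py 5; python3 -c "
from h import *
p=shot('side')[0];save(p,'pics/s5.png')
a=cv2.imread('pics/w5.png')[:340,160:480];b=cv2.resize(p['img'][:,:,::-1][210:300,310:430],(460,340))
cv2.imwrite('pics/c5.png',cv2.hconcat([a,b]))"
```

```text
13.0 [ 0.5721 -0.0877  0.0197] [-179.95    0.27    4.86] [-10.2   0.2   2.5]
docktop 13803 [85.7 -0. ] [61.3 36.2] 0.01
70 1746 [-17.5  17.5] 0.01
78 1491 [-17.6  17.5] -0.06
86 1901 [-17.6  17.5] -0.05
94 1977 [-17.6  17.5] -0.06
102 2087 [-17.6  17.5] -0.05
110 1531 [-17.5  17.4] -0.08
front x [55.2 56.3]Traceback (most recent call last):
  File "d.py", line 18, in <module>
    print('nose tip',np.percentile(L[n][:,0],99.5).round(1))
                     ~~~~~~~~~~~~~^^^^^^^^^^^^^^^^
    return _quantile_unchecked(
        a, q, axis, out, overwrite_input, method, keepdims, weights)
    return _ureduce(a,
                    func=_quantile_ureduce_func,
    ...<5 lines>...
                    overwrite_input=overwrite_input,
                    method=method)
    r = func(a, **kwargs)
    result = _quantile(arr,
                       quantiles=q,
    ...<2 lines>...
                       out=out,
                       weights=wgt)
    slices_having_nans = np.isnan(arr[-1, ...])
                                  ~~~^^^^^^^^^
IndexError: index -1 is out of bounds for axis 0 with size 0
```

View pics/c5.png

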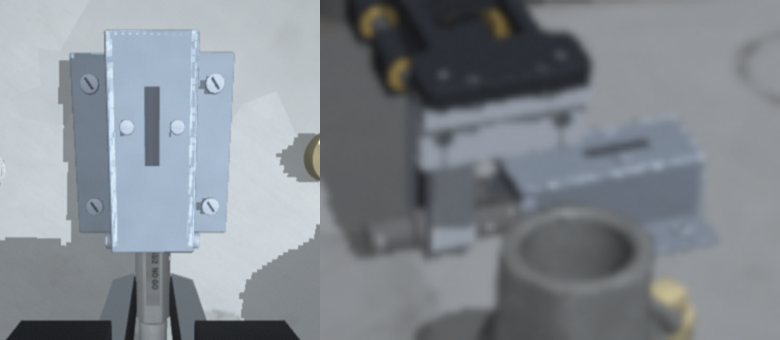

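The picture shows the nose well inside, with the dock's front edge at y≈252. I'll check whether the gauge has slid back in the grip.

```bash
cat > sl.py <<'E'
import cv2,sys
a=cv2.imread('pics/w4.png',0);b=cv2.imread(f'pics/{sys.argv[1]}.png',0)
for r in ((265,312),(312,352)):
    t=a[r[0]:r[1],300:326];R=cv2.matchTemplate(b[r[0]-15:r[1]+35,296:330],t,5);_,m,_,l=cv2.minMaxLoc(R);print(r,round(m,2),'drow',l[1]-15,'dcol',l[0]-4)
E
python3 sl.py w3; python3 sl.py w5
python3 - <<'E'
from h import *
o=telemetry.get_obs();X=np.load('w5.npy');T=Ro.from_euler('xyz',o['eef_rot']).as_matrix();L=(X-o['ee_pos'])@T*1000
for r in range(232,350,8): print(r,L[r,312].round(1),(X[r,312,2]*1000).round(1))
X=np.load('w4.npy');L=(X-[.5175,-.0923,.0212])@T*1000
for r in range(200,350,12): print('w4',r,L[r,312].round(1),(X[r,312,2]*1000).round(1))
E
```

```text
(265, 312) 1.0 drow 0 dcol 0
(312, 352) 0.99 drow 0 dcol 0
(265, 312) 0.99 drow 0 dcol 0
(312, 352) 0.97 drow 0 dcol 0
232 [ 38.1   0.2 -15.1] 34.6
240 [ 34.4   0.2 -14.6] 34.1
248 [ 30.9   0.2 -14.9] 34.5
256 [22.3  0.1  2.3] 17.3
264 [18.6  0.1  1. ] 18.6
272 [14.1  0.1  2.1] 17.6
280 [10.4  0.1  0.8] 18.9
288 [6.3 0.1 0.7] 19.0
296 [1.8 0.1 1.3] 18.4
304 [-2.4  0.1  1.1] 18.6
312 [-6.9  0.1  1.3] 18.5
320 [-11.4   0.1   1.5] 18.3
328 [-16.2   0.1   2.1] 17.7
336 [-20.8   0.1   2.1] 17.7
344 [-25.5   0.1   2.4] 17.5
w4 200 [49.5  0.1  2.3] 18.7
w4 212 [44.1  0.1  1. ] 20.0
w4 224 [38.1  0.1  2.1] 18.9
w4 236 [32.3  0.1  1.9] 19.2
w4 248 [26.5  0.1  1.4] 19.7
w4 260 [20.6  0.1  0.8] 20.3
w4 272 [14.7  0.1  0.2] 20.9
w4 284 [8.2 0.1 1.1] 20.1
w4 296 [1.8 0.1 1.2] 20.0
w4 308 [-4.4  0.1  0.5] 20.7
w4 320 [-11.2   0.1   1. ] 20.2
w4 332 [-18.3   0.1   1.9] 19.4
w4 344 [-25.1   0.    1.8] 19.5
```

No slip: the gauge moves with the jaws. I'll keep feeling for the hard stop.

{"api": "step_arm", "payload": {
  "plan": [
    {"dx":0.004,"dy":0,"dz":0,"rx":0,"ry":0,"rz":0,"claw":1},
    {"dx":0,"dy":0,"dz":0,"rx":0,"ry":0,"rz":0,"claw":1}
  ]
}}

```text
time_s: 13.3
ee_pos: [0.5722, -0.0877, 0.0197]
eef_rot: [-3.141, 0.006, 0.085]
force: [-12.7, -1.8, 2.4]
grip_width: 0.0169
grip_force: 35.0
```

{"api": "step_arm", "payload": {
  "plan": [
    {"dx":0.003,"dy":0,"dz":0,"rx":0,"ry":0,"rz":0,"claw":1},
    {"dx":0,"dy":0,"dz":0,"rx":0,"ry":0,"rz":0,"claw":1}
  ]
}}

```text
time_s: 13.5
ee_pos: [0.5722, -0.0876, 0.0196]
eef_rot: [-3.141, 0.006, 0.085]
force: [-15.3, -1.6, 4.5]
grip_width: 0.0173
grip_force: 35.0
```

Hard stop felt at x=0.5722: force rises 10→15 N with no advance. I'll hold, then release.

{"api": "step_arm", "payload": {
  "plan": [
    {"dx":0,"dy":0,"dz":0,"rx":0,"ry":0,"rz":0,"claw":1},
    {"dx":0,"dy":0,"dz":0,"rx":0,"ry":0,"rz":0,"claw":1},
    {"dx":0,"dy":0,"dz":0,"rx":0,"ry":0,"rz":0,"claw":1},
    {"dx":0,"dy":0,"dz":0,"rx":0,"ry":0,"rz":0,"claw":1},
    {"dx":0,"dy":0,"dz":0,"rx":0,"ry":0,"rz":0,"claw":1},
    {"dx":0,"dy":0,"dz":0,"rx":0,"ry":0,"rz":0,"claw":1},
    {"dx":0,"dy":0,"dz":0,"rx":0,"ry":0,"rz":0,"claw":1},
    {"dx":0,"dy":0,"dz":0,"rx":0,"ry":0,"rz":0,"claw":1}
  ]
}}

```text
time_s: 14.3
ee_pos: [0.5722, -0.0876, 0.0196]
eef_rot: [-3.14, 0.006, 0.085]
force: [-14.9, -1.9, 4.5]
grip_width: 0.0168
grip_force: 35.0
```

{"api": "step_arm", "payload": {
  "plan": [
    {"dx":0,"dy":0,"dz":0,"rx":0,"ry":0,"rz":0,"claw":0.6},
    {"dx":0,"dy":0,"dz":0,"rx":0,"ry":0,"rz":0,"claw":0.6},
    {"dx":0,"dy":0,"dz":0,"rx":0,"ry":0,"rz":0,"claw":0.6},
    {"dx":0,"dy":0,"dz":0,"rx":0,"ry":0,"rz":0,"claw":0.6},
    {"dx":0,"dy":0,"dz":0,"rx":0,"ry":0,"rz":0,"claw":0.6},
    {"dx":0,"dy":0,"dz":0,"rx":0,"ry":0,"rz":0,"claw":0.6}
  ]
}}

```text
time_s: 14.9
ee_pos: [0.5745, -0.0876, 0.0205]
eef_rot: [3.142, -0.0, 0.085]
force: [0.1, -0.1, -0.1]
grip_width: 0.0377
grip_force: 0.0
```

```bash
python3 d.py 6 2>/dev/null | head -1; python3 sl.py w6
```

```text
14.9 [ 0.5745 -0.0876  0.0205] [ 1.80e+02 -1.00e-02  4.86e+00] [ 0.1 -0.1 -0.1]
(265, 312) 0.97 drow 4 dcol 0
(312, 352) 0.96 drow 4 dcol -1
```

Run:
```python
import cv2,numpy as np
a=cv2.imread('pics/w5.png',0).astype(np.float32);b=cv2.imread('pics/w6.png',0).astype(np.float32)
def m(y0,y1,x0,x1):
    t=cv2.resize(a[y0:y1,x0:x1],None,fx=8,fy=8,interpolation=2);s=cv2.resize(b[y0-10:y1+12,x0-4:x1+4],None,fx=8,fy=8,interpolation=2)
    _,v,_,l=cv2.minMaxLoc(cv2.matchTemplate(s,t,5));return round(v,3),l[1]/8-10
print('gauge',m(262,310,304,322),m(308,345,304,322),'dock',m(225,250,250,380),m(190,220,240,270),m(190,220,360,385))
X=np.load('w5.npy')
print('mm/row gauge',(X[270,312]-X[310,312])[0]/40*1000,'flange',(X[195,250]-X[215,250])[0]/20*1000,'top',(X[230,330]-X[245,330])[0]/15*1000)
```

```text
gauge (0.993, 4.125) (0.986, 3.75) dock (0.899, 3.625) (0.975, 4.625) (0.981, 4.75)
mm/row gauge 0.5375053377189798 flange 0.4906066957402422 top 0.42574869781507224
```

The gauge stayed put on release, within about 0.2 mm. To confirm the seat is home I'll nudge the tail end gently with closed fingers.

{"api": "step_arm", "payload": {
  "plan": [
    {"dx":0,"dy":0,"dz":-0.1,"rx":0,"ry":0,"rz":0,"claw":0.6},
    {"dx":0,"dy":0,"dz":-0.3,"rx":0,"ry":0,"rz":0,"claw":0.6},
    {"dx":-0.25,"dy":0,"dz":0,"rx":0,"ry":0,"rz":0,"claw":1},
    {"dx":-0.27,"dy":0,"dz":0,"rx":0,"ry":0,"rz":0,"claw":1},
    {"dx":0,"dy":0,"dz":0,"rx":0,"ry":0,"rz":0,"claw":1},
    {"dx":0,"dy":0,"dz":0.2,"rx":0,"ry":0,"rz":0,"claw":1},
    {"dx":0,"dy":0,"dz":0.2,"rx":0,"ry":0,"rz":0,"claw":1},
    {"dx":0,"dy":0,"dz":0,"rx":0,"ry":0,"rz":0,"claw":1}
  ]
}}

```text
time_s: 15.75
ee_pos: [0.5221, -0.0918, 0.019]
eef_rot: [-3.141, 0.003, 0.085]
force: [0.2, 1.8, 0.1]
grip_width: 0.0004
grip_force: 0.0
```

{"api": "step_arm", "payload": {
  "plan": [
    {"dx":0.03,"dy":0,"dz":0,"rx":0,"ry":0,"rz":0,"claw":1},
    {"dx":0,"dy":0,"dz":0,"rx":0,"ry":0,"rz":0,"claw":1}
  ]
}}

```text
time_s: 15.95
ee_pos: [0.5268, -0.0919, 0.0217]
eef_rot: [3.141, -0.002, 0.085]
force: [-0.5, 0.4, 1.1]
grip_width: 0.0007
grip_force: 0.0
```

{"api": "step_arm", "payload": {
  "plan": [
    {"dx":0.01,"dy":0,"dz":0,"rx":0,"ry":0,"rz":0,"claw":1},
    {"dx":0.01,"dy":0,"dz":0,"rx":0,"ry":0,"rz":0,"claw":1},
    {"dx":0,"dy":0,"dz":0,"rx":0,"ry":0,"rz":0,"claw":1}
  ]
}}

```text
time_s: 16.25
ee_pos: [0.5279, -0.0916, 0.0208]
eef_rot: [3.141, -0.001, 0.085]
force: [-0.3, -0.5, 0.0]
grip_width: 0.0004
grip_force: 0.0
```

{"api": "step_arm", "payload": {
  "plan": [
    {"dx":0.01,"dy":0,"dz":0,"rx":0,"ry":0,"rz":0,"claw":1},
    {"dx":0,"dy":0,"dz":0,"rx":0,"ry":0,"rz":0,"claw":1}
  ]
}}

```text
time_s: 16.45
ee_pos: [0.5287, -0.0915, 0.0205]
eef_rot: [3.142, -0.0, 0.085]
force: [-0.4, -1.0, 0.2]
grip_width: 0.0003
grip_force: 0.0
```

{"api": "step_arm", "payload": {
  "plan": [
    {"dx":0.006,"dy":0,"dz":0,"rx":0,"ry":0,"rz":0,"claw":1},
    {"dx":0,"dy":0,"dz":0,"rx":0,"ry":0,"rz":0,"claw":1}
  ]
}}

```text
time_s: 16.65
ee_pos: [0.5292, -0.0915, 0.0204]
eef_rot: [-3.142, 0.0, 0.085]
force: [0.0, -0.6, -0.0]
grip_width: 0.0003
grip_force: 0.1
```

{"api": "step_arm", "payload": {
  "plan": [
    {"dx":0.005,"dy":0,"dz":0,"rx":0,"ry":0,"rz":0,"claw":1},
    {"dx":0,"dy":0,"dz":0,"rx":0,"ry":0,"rz":0,"claw":1}
  ]
}}

```text
time_s: 16.85
ee_pos: [0.5293, -0.0914, 0.0202]
eef_rot: [-3.141, 0.001, 0.085]
force: [-3.0, -1.1, 1.1]
grip_width: 0.0005
grip_force: 1.8
```

Contact at x≈0.5293.

{"api": "step_arm", "payload": {
  "plan": [
    {"dx":0.004,"dy":0,"dz":0,"rx":0,"ry":0,"rz":0,"claw":1},
    {"dx":0,"dy":0,"dz":0,"rx":0,"ry":0,"rz":0,"claw":1}
  ]
}}

```text
time_s: 17.05
ee_pos: [0.5294, -0.0914, 0.0201]
eef_rot: [-3.141, 0.002, 0.085]
force: [-6.1, -1.1, 0.5]
grip_width: 0.0005
grip_force: 3.1
```

{"api": "step_arm", "payload": {
  "plan": [
    {"dx":0.004,"dy":0,"dz":0,"rx":0,"ry":0,"rz":0,"claw":1},
    {"dx":0,"dy":0,"dz":0,"rx":0,"ry":0,"rz":0,"claw":1}
  ]
}}

```text
time_s: 17.25
ee_pos: [0.5294, -0.0914, 0.02]
eef_rot: [-3.141, 0.003, 0.085]
force: [-9.0, -2.1, 2.3]
grip_width: 0.0007
grip_force: 4.2
```

{"api": "step_arm", "payload": {
  "plan": [
    {"dx":0.004,"dy":0,"dz":0,"rx":0,"ry":0,"rz":0,"claw":1},
    {"dx":0,"dy":0,"dz":0,"rx":0,"ry":0,"rz":0,"claw":1}
  ]
}}

```text
time_s: 17.45
ee_pos: [0.5295, -0.0913, 0.0199]
eef_rot: [-3.141, 0.004, 0.085]
force: [-9.6, -1.5, 3.9]
grip_width: 0.0004
grip_force: 5.2
```

{"api": "step_arm", "payload": {
  "plan": [
    {"dx":0.003,"dy":0,"dz":0,"rx":0,"ry":0,"rz":0,"claw":1},
    {"dx":0,"dy":0,"dz":0,"rx":0,"ry":0,"rz":0,"claw":1},
    {"dx":0,"dy":0,"dz":0,"rx":0,"ry":0,"rz":0,"claw":1},
    {"dx":0,"dy":0,"dz":0,"rx":0,"ry":0,"rz":0,"claw":1},
    {"dx":0,"dy":0,"dz":0,"rx":0,"ry":0,"rz":0,"claw":1},
    {"dx":0,"dy":0,"dz":0,"rx":0,"ry":0,"rz":0,"claw":1}
  ]
}}

```text
time_s: 18.05
ee_pos: [0.5295, -0.0913, 0.0198]
eef_rot: [-3.141, 0.004, 0.085]
force: [-11.2, -1.1, 4.1]
grip_width: 0.0004
grip_force: 6.1
```

It resists stiffly at once, so the seat is home. I'll back off, rise and take a last look.

{"api": "step_arm", "payload": {
  "plan": [
    {"dx":-0.1,"dy":0,"dz":0,"rx":0,"ry":0,"rz":0,"claw":1},
    {"dx":-0.1,"dy":0,"dz":-0.2,"rx":0,"ry":0,"rz":0,"claw":1},
    {"dx":-0.1,"dy":0,"dz":-0.4,"rx":0,"ry":0,"rz":0,"claw":1},
    {"dx":0,"dy":0,"dz":-0.3,"rx":0,"ry":0,"rz":0,"claw":1},
    {"dx":0,"dy":0,"dz":0,"rx":0,"ry":0,"rz":0,"claw":1},
    {"dx":0,"dy":0,"dz":0,"rx":0,"ry":0,"rz":0,"claw":1}
  ]
}}

```text
time_s: 18.65
ee_pos: [0.5014, -0.0939, 0.1107]
eef_rot: [3.141, -0.002, 0.085]
force: [0.3, 0.7, -0.3]
grip_width: 0.0007
grip_force: 0.0
```

Run:
```python
from h import *
o=telemetry.get_obs();print(o['time_s'],o['ee_pos'],o['force'].round(1))
p,W=shot("wrist");X=cloud(p,W)
a=p['img'][:,:,::-1];p2,_=shot("scene");b=cv2.resize(p2['img'][190:290,290:410][:,:,::-1],(400,333))
a=cv2.resize(a,(400,300));cv2.imwrite('pics/f.png',cv2.vconcat([a,b[:300]]))
q=X.reshape(-1,3);c=np.radians(4.86);d=(q-[.5295,-.0913,0])@np.array([[np.cos(c),-np.sin(c),0],[np.sin(c),np.cos(c),0],[0,0,1]])*1000
s=(d[:,2]>12)&(d[:,2]<22)&(abs(d[:,1])<9)&(d[:,0]<60);print('gauge tail',np.percentile(d[s][:,0],1),'max',d[s][:,0].max())
s=(d[:,2]>31)&(d[:,2]<37)&(abs(d[:,1])<14)&(d[:,0]>50);print('dock front',np.percentile(d[s][:,0],1))
```

```text
18.65 [ 0.50140813 -0.09388781  0.11070353] [ 0.3  0.7 -0.3]
gauge tail 9.111938834502277 max 59.91786899319886
dock front 72.22344478077994
```

View pics/f.png

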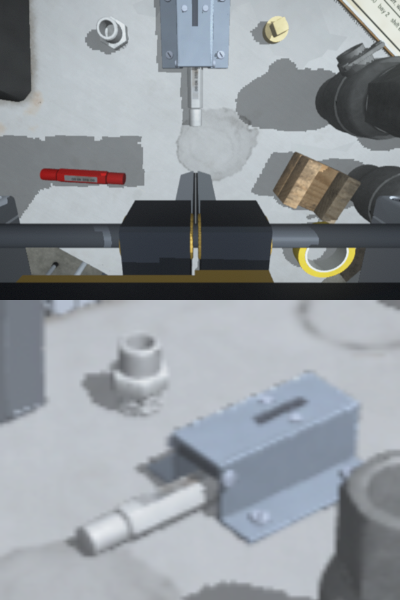

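The picture shows the gauge lying straight in the dock, its tail at (195,122) in the wrist view. The nipple, brass plug and jig are where they were, and the robot is clear.

```bash
python3 -c "
from station import hand_in
print(hand_in())"
```

```text
the job is handed in; nothing more can be done
None
```

The plug gauge is in the dock, pushed to a clear hard stop at no more than about 15 N in any reading and released; a gentle nudge on its tail met solid resistance at once, and the job is handed in at about 19 s (the flap and seat themselves could not be seen).

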